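# Push the spent tea light through the caddy's swing flap

### The job

Recycle the burnt-out tea light that stands on the ledge of the white caddy: with one finger push the green self-closing flap open and keep it open, and with the other finger push the tea light along the ledge and over its inner edge so that it drops into the caddy past the held-open flap. Then take the hand away so that the flap falls shut. Only push the tea light, never lift it, and leave the other things on the worktop where they stand.

Things in the scene. Friction and masses are not known exactly. Their poses are not given: they have to be found in the camera images.
- caddy: White plastic recycling caddy, fixed, 222 mm long (its x), 150 mm wide (its y). +x is the push direction, from the ledge towards the hinge; origin on the worktop directly below the ledge's inner edge, mid width. Its dark flat ledge runs from x = -100 to 0 mm at 120 mm height, 142 mm wide between side lips 6 mm high. Hollow inside, also below the ledge; inner floor 7 mm above the worktop.
- flap (a joint): Hinge angle of the green flap, rad: 0 shut, growing as it swings down into the caddy, stop at 1.15. Flap 110 mm long, 134 mm wide, 4 mm thick; shut, it covers the opening behind the ledge and slopes up at 25 degrees from the ledge's inner edge to the hinge. A light spring (about 0.5 to 3 N at a fingertip) shuts it when let go.
- flap_hinge (a point): Middle of the flap's hinge rod: caddy x = 101 mm, 168 mm above the worktop. White cheeks 142 mm apart flank the flap at its slope; the strip behind the rod tops out at 174 mm. A vertical finger with its tip just above ledge height, moved in the caddy's +x, pushes the flap open and has room up to about caddy x = 90 mm.
- flap_edge (a point): Middle of the flap's free edge; with the flap shut it lies at the ledge's inner edge, 2 mm above the ledge.
- tea_light: Small round tea light in a metal cup, 38 mm diameter, 15 mm high, about 20 g, standing upright on the caddy's ledge, its centre 30 to 65 mm before the inner edge and within 45 mm of mid width. Origin: centre of its underside. It slides easily, and tips over the edge and drops in once its centre is past the inner edge; if it leans on the pushing finger, drawing that back 10 mm frees it.
- mug_cream: Bystander: cream mug, 86x119x98 mm, origin at centre of underside.
- salt_shaker: Bystander: glass salt shaker with grey cap, 44 mm diameter, 90 mm high, origin at centre of underside.
- lime: Bystander: green lime, 48x44x45 mm, origin at centre of underside.
- pepper_mill: Bystander: dark wooden pepper mill, 58 mm diameter, 170 mm high, origin at centre of underside.
- kitchen_timer: Bystander: round red and white kitchen timer, 66 mm diameter, 56 mm high, origin at centre of underside.
- lemon: Bystander: yellow lemon, 75x58x59 mm, origin at centre of underside.
Things that resemble listed ones, but are neither listed nor needed, are in the scene too. What is meant by the tea_light is not blue or red, and is the smaller of those in its own colour.

How it is judged:
On the way, in this order (a step that is already met when the one before it is completed fails the run):
1. a finger pushes the flap open while the tea light still stands on the ledge (value of joint flap above 0.15 rad and contact force between the fingers and caddy above 0.1 N and z of tea_light in the frame of caddy above 0.115 m and x of tea_light in the frame of caddy below 0 m), for 0.1 s.
2. the tea light has dropped through the opening while a finger still holds the flap open (value of joint flap above 0.15 rad and contact force between the fingers and caddy above 0.1 N and z of tea_light in the frame of caddy below 0.09 m and x of tea_light in the frame of caddy above -0.1 m), for 0.1 s.
At the end, for the whole second after the job is handed in: The tea light lies at rest inside the caddy (within its walls, its underside's centre less than 60 mm above the worktop) and the flap is shut (within 0.06 rad) (value of joint flap below 0.06 rad and z of tea_light in the frame of caddy below 0.06 m and x of tea_light in the frame of caddy between -0.1 and 0.122 m and y of tea_light in the frame of caddy between -0.075 and 0.075 m and linear speed of tea_light below 0.03 m/s); the robot touches nothing.
It fails at once if the tea light is lifted more than 25 mm off the ledge (z of tea_light in the frame of caddy above 0.145 m).
It fails at once if a bystander is moved by more than 30 mm (distance of any of mug_cream, salt_shaker, lime, pepper_mill, kitchen_timer, lemon from where it was at the start of the episode above 0.03 m).
It also fails if it takes over 38 s, if anything falls off the work surface, if the arm or the gripper's body presses on something with over 40 N, if the wrist force passes 120 N, or if a joint passes its speed limit or range.

### The arm

A 6-joint arm with a two-finger parallel gripper is mounted at the origin on a cart in front of the work surface, level with it; the furniture and walls round the work are solid. World frame = base frame: x ahead of the robot, y to its left, z up, the work surface at z = 0. Lengths are in m, angles in rad, forces in N, time in s.
With the tool pointing down it reaches from about 0.325 to 0.875 m from the base axis. Payload 4.4 kg.
Tool frame: the origin (TCP) lies between the finger pads; the fingertips stand 22 mm ahead of it and the grasp point (between the pads) lies 3 mm ahead of it (manip.tips_ahead is the distance from the TCP to the fingertips, in m); x points along the fingers, z is the direction in which the jaws open and shut, and the axes are right-handed (so a half turn about x gives the same grasp; the last joint's range is limited). The gripper opens to 85 mm and grips with 20 to 120 N. Pads are 22 mm wide; open, the fingers measure 114 mm over their backs; the gripper's body (76 mm by 85 mm) begins 54 mm behind the grasp point. The pads swing forward as they close: fully open they stand 13 mm farther back than shut.
Start: joints at [-1.258, 0.207, 1.542, -0, 1.393, -0.15], TCP at [0.257, -0.515, 0.253] pointing down, gripper open.
Joint ranges: [-2.73, 2.73], [-0.86, 2.22], [0.23, 2.46], [-1.11, 4.25], [0.08, 2.63], [-2.82, 2.82]. Speed limits (rad/s): [2.79, 2.79, 3.14, 3.14, 3.14, 3.14].

### API

Orientations are given as [roll, pitch, yaw] about the fixed x, y, z axes, in that order (R = Rz(yaw) Ry(pitch) Rx(roll)).
In Python, from plant import manip gives the robot as it stands.
- The arm moves only by the tool arm_command, never from a script. Its arguments are lists of equal length, an entry for each row: "translation": the shift along the tool's x, y, z in mm, a list of three; "yaw": the turn about the tool's x in degrees; "gripper": the opening, from 0 (shut) to 1 (fully open). A call has 1 to 5 rows; each row shifts and turns the pose as measured when the row begins, along the tool's axes as they then stand; what a row does not reach is not made up. A row lasts 1/12 s, in which the tool goes at most 41.7 mm and 7.16 degrees, less where a joint would pass 70% of its speed; a pose out of reach is approached as far as the arm can. A call is refused whole if a number of a shift passes 41.7 or a number of a turn 7.16, either way. A call with a gripper value outside its range is refused whole. The fingers move at their own pace and stop on an object; "force" is the grip in N (left out, the last holds). Time passes only in rows, so rows that do not move let the fingers close. It gives the time, the measured TCP pose, the force and the opening at its end, in the units of the state.
- manip.sense(): the state, without advancing time (a new reading comes with each control period).
- manip.capture(name): name is "scene" or "top" or "wrist"; returns the picture (480x640x3 uint8, red, green, blue); there is no depth.
- manip.camera_model(name): a dict with "intrinsics" (3x3 intrinsics, pixels), "rvec" (rotation vector, rad) and "tvec" (3), from world to camera coordinates, as OpenCV has them. Camera axes: x right, y down, z forward; pixel columns grow to the right and rows downward; lengths in m; the calibration is good to about 2 mm. The wrist camera is an equidistant fisheye: a pixel r from the principal point sees the ray r / f radians off the axis. A picture is of the moment at which its call begins: read the wrist's pose just before it. camera_model takes no time and is no camera call; for the wrist camera it gives the pose at the moment of the call.
- manip.job_done(): hands the job in, once; it reports no verdict.
The state is a dict: "clock": time; "joint_pos": joint angles; "joint_velocities": joint speeds; "joint_efforts": joint torques, N m; "tool_pos": TCP position; "orientation": TCP orientation; "contact_force": force on the tool from outside, world axes, zero at the start; "torque": the same for the moment, N m; "finger_gap": finger opening in m.
Only numpy, scipy, OpenCV 4.12 (cv2) and the standard library are available. Lean on these libraries where they do the work, as an engineer would, in place of code of your own. Each camera call takes 0.05 s, during which the arm holds its last target. There are 200 camera calls.

## Working session

There is one attempt and no reset: what is moved stays moved. The work goes in short steps, Python scripts to look and compute and a tool call to move; the robot and the scene stay as the last step left them, time stands still between calls to the robot, and variables do not carry over. Pictures are saved under pics/ and viewed, about 8 in all and at most 12, crops included, and the job is handed in when it is done.

Besides the shell and the picture viewer there is one more tool, called as name([rows], argument=value, ...), one row to a line, values as JSON. arm_command: Moves the arm, as the interface text tells. Its arguments: {"type":"object","properties":{"translation":{"type":"array"},"yaw":{"type":"array"},"gripper":{"type":"array"},"force":{"type":"number"}},"required":["translation","yaw","gripper"]}

```bash
mkdir -p pics; python3 - <<'E'
from plant import manip
import cv2,numpy as np
for n in("scene","top"):
    im=manip.capture(n);cv2.imwrite(f"pics/{n}0.png",im[:,:,::-1])
    m=manip.camera_model(n);print(n,m)
s=manip.sense();print({k:np.round(v,3).tolist() for k,v in s.items()})
E
```

```text
scene {'intrinsics': array([[588.4682046 ,   0.        , 335.12893006],
       [  0.        , 588.4682046 , 239.91590829],
       [  0.        ,   0.        ,   1.        ]]), 'rvec': array([ 1.28204553, -2.38226303,  0.84316243]), 'tvec': array([0.30180141, 0.4110975 , 1.46777454])}
top {'intrinsics': array([[592.13055573,   0.        , 328.25883952],
       [  0.        , 592.13055573, 237.65044019],
       [  0.        ,   0.        ,   1.        ]]), 'rvec': array([ 2.10566483, -2.16864604,  0.17997005]), 'tvec': array([0.00978912, 0.54393285, 1.43582063])}
{'clock': 0.1, 'joint_pos': [-1.258, 0.207, 1.543, -0.0, 1.394, -0.15], 'joint_velocities': [0.001, -0.002, -0.002, -0.002, -0.002, -0.001], 'joint_efforts': [-0.001, -38.409, -29.255, -0.0, 0.005, 0.0], 'tool_pos': [0.257, -0.514, 0.252], 'orientation': [2.994, 1.569, 1.886], 'contact_force': [0.614, -0.13, -0.03], 'torque': [-0.024, 0.035, -0.004], 'finger_gap': 0.085}
```

View pics/scene0.png

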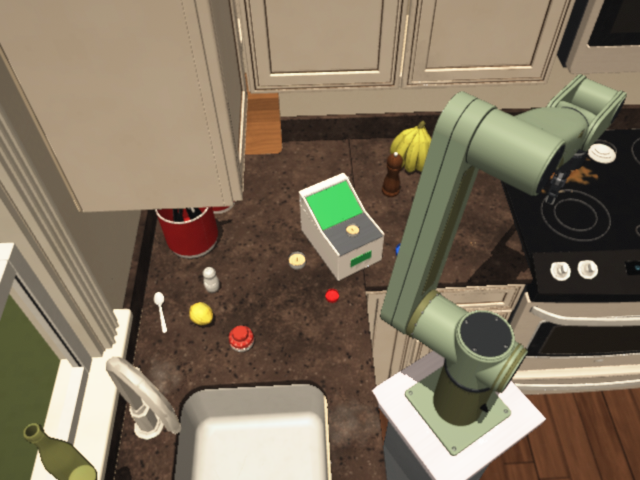

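View pics/top0.png

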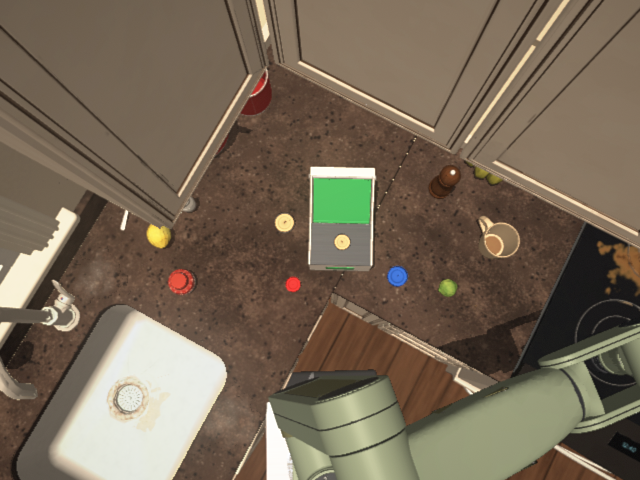

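The scene shows the caddy with its green flap at (335,203) and a cream tea light on its dark ledge at (352,230). Things that could be taken for the tea light, in the top view:
- Cream one on the ledge at (342,242). This is the one I choose: smaller, and on the ledge.
- Larger cream one on the worktop at (284,222).
- Blue one at (398,277).
- Red one at (293,285).

Next I'll measure and check the choice in one crop.

```bash
cat > h.py <<'E'
import cv2,numpy as np
from plant import manip
def ray(n,px,z,m=None):
    m=m or manip.camera_model(n)
    R,_=cv2.Rodrigues(m["rvec"]);c=-R.T@m["tvec"]
    p=cv2.undistortPoints(np.array(px,float).reshape(-1,1,2),m["intrinsics"],None)[:,0]
    d=np.c_[p,np.ones(len(p))]@R
    return c+d*((np.broadcast_to(z,len(p))-c[2])/d[:,2])[:,None]
def green(im):
    h=cv2.cvtColor(im,cv2.COLOR_RGB2HSV)
    m=cv2.inRange(h,(50,150,60),(75,255,255))
    c=max(cv2.findContours(m,0,2)[0],key=cv2.contourArea)
    return c
E
python3 - <<'E'
from h import *
for n in("top","scene"):
    im=cv2.imread(f"pics/{n}0.png")[:,:,::-1].copy()
    c=green(im); q=cv2.approxPolyDP(c,0.04*cv2.arcLength(c,True),True)[:,0]
    print(n,"green",q.tolist(),cv2.minAreaRect(c))
    # q rows: print at both heights
    print(np.round(ray(n,q,.122),4).tolist());print(np.round(ray(n,q,.168),4).tolist())
    h=cv2.cvtColor(im,cv2.COLOR_RGB2HSV)
    m=cv2.inRange(h,(15,60,120),(35,255,255))
    for k in cv2.findContours(m,0,2)[0]:
        if cv2.contourArea(k)>40:
            (x,y),r=cv2.minEnclosingCircle(k);print("cream",x,y,r,np.round(ray(n,[(x,y)],.135),4)[0])
im=cv2.imread("pics/top0.png")[155:285,260:420]
cv2.imwrite("pics/crop.png",cv2.resize(im,None,fx=5,fy=4.6*1.0869,interpolation=2)[:600])
E
```

```text
top green [[367, 216]] ((367.0, 216.0), (0.0, 0.0), 0.0)
[[0.5808, -0.0996, 0.122]]
[[0.5715, -0.0962, 0.168]]
cream 247.5 450.0 32.88246536254883 [0.0579 0.1871 0.135 ]
cream 198.0 431.5 54.63753890991211 [0.1006 0.2969 0.135 ]
cream 9.196682929992676 390.08294677734375 9.26031494140625 [0.2028 0.7217 0.135 ]
cream 430.5 355.0 64.44581604003906 [ 0.2521 -0.2299  0.135 ]
cream 370.5 318.5 7.516748428344727 [ 0.3382 -0.097   0.135 ]
cream 351.45159912109375 304.9596862792969 16.16246223449707 [ 0.3704 -0.0544  0.135 ]
cream 627.0 270.5 18.062490463256836 [ 0.4312 -0.698   0.135 ]
cream 341.7966003417969 241.6271209716797 8.227436065673828 [ 0.5187 -0.0371  0.135 ]
cream 497.4857177734375 234.4857177734375 24.76903533935547 [ 0.5249 -0.4033  0.135 ]
cream 283.8387145996094 222.3225860595703 9.844099998474121 [0.5687 0.0978 0.135 ]
cream 34.61051940917969 253.9334259033203 57.5132942199707 [0.5106 0.6805 0.135 ]
cream 83.5 177.0 106.4343490600586 [0.6928 0.5736 0.135 ]
cream 219.5 144.5 91.23880004882812 [0.764  0.2494 0.135 ]
cream 395.5000305175781 29.31599998474121 102.77009582519531
[... 949 characters left out ...]
5 ]
cream 384.65460205078125 336.5473937988281 49.219600677490234 [0.1972 0.0878 0.135 ]
cream 33.0 363.0 77.88462829589844 [0.5948 0.8205 0.135 ]
cream 480.0 287.5 44.07106399536133 [ 0.1771 -0.2051  0.135 ]
cream 296.558837890625 259.5 8.573501586914062 [0.5153 0.1456 0.135 ]
cream 352.3846130371094 229.0 6.690641403198242 [ 0.5209 -0.0403  0.135 ]
cream 24.0 241.5 50.559471130371094 [0.9761 0.7366 0.135 ]
cream 412.5260009765625 146.71121215820312 21.94917869567871 [ 0.6953 -0.3919  0.135 ]
cream 50.5 231.5 133.42611694335938 [0.972  0.6656 0.135 ]
cream 428.7392578125 74.85868835449219 212.37034606933594 [ 0.96   -0.6742  0.135 ]
cream 121.0 99.5 156.65658569335938 [1.4211 0.2916 0.135 ]
```

View pics/crop.png

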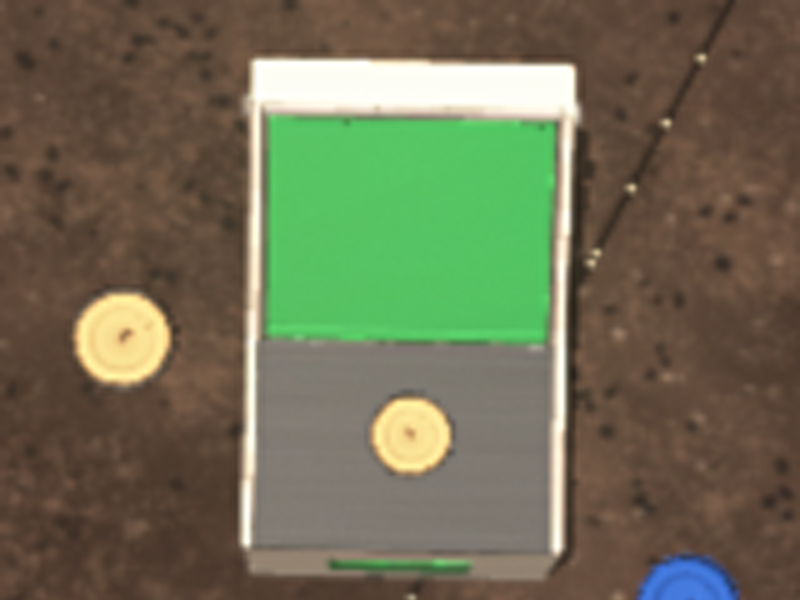

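The crop confirms it: the cream light on the ledge, crop (410,434), is clearly smaller than the cream one on the worktop at (122,338). The ledge's inner edge runs from crop (264,341) to (547,345), and its front edge from (250,547) to (553,552).

```bash
python3 - <<'E'
from h import *
f=lambda l:[(260+x/5-.4,155+y/5-.4) for x,y in l]
print("inner",np.round(ray("top",f([(264,341),(547,345)]),.122),4).tolist())
print("hinge",np.round(ray("top",f([(267,114),(557,120)]),.170),4).tolist())
print("front",np.round(ray("top",f([(250,547),(553,552)]),.12),4).tolist())
print("scene inner",np.round(ray("scene",[(322,228.5),(360,212.5)],.122),4).tolist())
print("scene hinge",np.round(ray("scene",[(307,198),(345,182)],.170),4).tolist())
s=manip.sense()
R=cv2.Rodrigues(np.zeros(3))[0]
from scipy.spatial.transform import Rotation as T
print(T.from_euler('xyz',s['orientation']).as_matrix().round(3), manip.tips_ahead)
E
```

```text
inner [[0.5681, 0.0309, 0.122], [0.5622, -0.1036, 0.122]]
hinge [[0.6662, 0.0258, 0.17], [0.6594, -0.1089, 0.17]]
front [[0.47, 0.04, 0.12], [0.4634, -0.1025, 0.12]]
scene inner [[0.5782, 0.0241, 0.122], [0.5686, -0.1005, 0.122]]
scene hinge [[0.6624, 0.02, 0.17], [0.6557, -0.106, 0.17]]
[[-0.001  0.895  0.446]
 [ 0.002  0.446 -0.895]
 [-1.     0.    -0.002]] 0.022
```

The ledge light is the target, at about caddy (-46,-5) mm. Caddy origin is about (0.566,-0.036), yaw -2.7°. I'll line the jaw up with caddy x, putting the front finger between the light and the flap and the rear finger behind the light.

```bash
cat >> h.py <<'E'
from scipy.spatial.transform import Rotation as T
O=np.array([.566,-.036]);A=np.radians(-2.7)
def c2w(x,y):return O+np.array([np.cos(A)*x-np.sin(A)*y,np.sin(A)*x+np.cos(A)*y])
def plan(x,y,z,n,O_=None):
    s=manip.sense();p=np.array(s["tool_pos"]);R=T.from_euler("xyz",s["orientation"]).as_matrix()
    t=np.array([*c2w(x,y),z]);zz=R[:,2]
    turn=A-np.arctan2(zz[1],zz[0]);turn=(turn+np.pi)%(2*np.pi)-np.pi
    w=np.degrees(-turn)/n;d=(t-p)/n*1000
    print("target",t.round(4),"yaw/row",round(w,2))
    for i in range(n):
        print((R.T@d).round(1).tolist());R=R@T.from_euler("x",w,degrees=True).as_matrix()
E
python3 -c "
from h import *
plan(-.0575,-.005,.25,15)"
```

```text
target [ 0.5083 -0.0383  0.25  ] yaw/row -4.05
[0.2, 29.2, -20.9]
[0.2, 30.6, -18.8]
[0.2, 31.8, -16.6]
[0.2, 32.9, -14.3]
[0.2, 33.8, -11.9]
[0.2, 34.6, -9.5]
[0.2, 35.2, -7.0]
[0.2, 35.6, -4.5]
[0.2, 35.8, -2.0]
[0.2, 35.9, 0.6]
[0.2, 35.7, 3.1]
[0.2, 35.4, 5.6]
[0.2, 35.0, 8.1]
[0.2, 34.3, 10.5]
[0.2, 33.5, 12.9]
```

arm_command([
  [0,29,-21],
  [0,31,-19],
  [0,32,-17],
  [0,33,-14],
  [0,34,-12],
], yaw=[-4,-4,-4,-4,-4], gripper=[0.92,0.92,0.92,0.92,0.92])

```text
clock: 0.52
tool_pos: [0.3386, -0.3543, 0.2487]
orientation: [-3.101, 1.566, 2.425]
contact_force: [0.8, -0.1, 0.9]
finger_gap: 0.0785
```

arm_command([
  [0,35,-10],
  [0,35,-7],
  [0,36,-5],
  [0,36,-2],
  [0,36,1],
], yaw=[-4,-4,-4,-4,-4], gripper=[0.92,0.92,0.92,0.92,0.92])

```text
clock: 0.93
tool_pos: [0.4232, -0.1848, 0.2467]
orientation: [2.737, 1.562, 2.345]
contact_force: [1.0, -1.2, -0.5]
finger_gap: 0.0785
```

arm_command([
  [0,36,3],
  [0,35,6],
  [0,35,8],
  [0,34,11],
  [0,33,13],
], yaw=[-4,-4,-4,-4,-4], gripper=[0.92,0.92,0.92,0.92,0.92])

```text
clock: 1.35
tool_pos: [0.5063, -0.0164, 0.2455]
orientation: [2.484, 1.559, 2.459]
contact_force: [1.0, -0.3, 0.2]
finger_gap: 0.0786
```

```bash
python3 -c "
from h import *
plan(-.0575,-.005,.18,4);print(manip.sense()['tool_pos'],manip.sense()['finger_gap'])
m=manip.camera_model('wrist');print(m)
cv2.imwrite('pics/w1.png',manip.capture('wrist')[:,:,::-1])"
```

```text
target [ 0.5083 -0.0383  0.18  ] yaw/row 0.32
[16.3, -5.6, 0.8]
[16.3, -5.6, 0.8]
[16.3, -5.6, 0.9]
[16.3, -5.6, 0.9]
[ 0.50627289 -0.01635395  0.24549877] 0.07856921985835111
{'intrinsics': array([[371.64829954,   0.        , 317.16825871],
       [  0.        , 371.64829954, 238.16704255],
       [  0.        ,   0.        ,   1.        ]]), 'rvec': array([-2.8346393 ,  0.03343209,  0.01753992]), 'tvec': array([-0.50410423, -0.04126537,  0.37635786])}
```

View pics/w1.png

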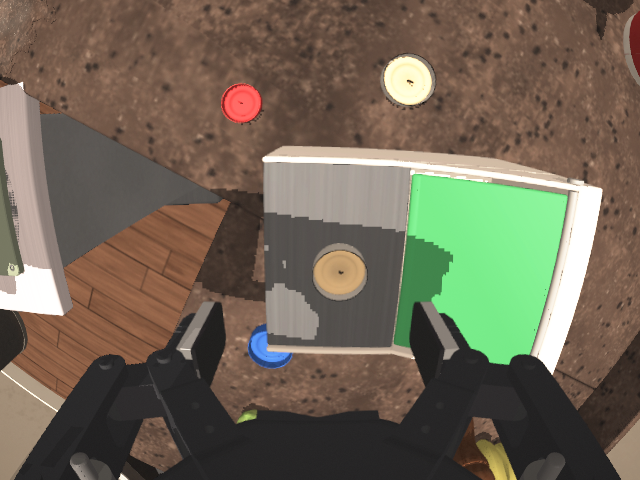

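The wrist view shows the light's top centre at (340,272) and the inner edge from about (410,172) to (393,347). The front corners are at (264,160) and (267,346). I'll refine the pose by fisheye rays.

```bash
cat >> h.py <<'E'
def fray(px,z,m=None):
    m=m or manip.camera_model("wrist")
    R,_=cv2.Rodrigues(m["rvec"]);c=-R.T@m["tvec"]
    p=cv2.fisheye.undistortPoints(np.array(px,float).reshape(-1,1,2),m["intrinsics"],np.zeros(4))[:,0]
    d=np.c_[p,np.ones(len(p))]@R
    return c+d*((np.broadcast_to(z,len(p))-c[2])/d[:,2])[:,None]
E
python3 -c "
from h import *
print('light',fray([(340,272)],.135).round(4).tolist())
print('inner',fray([(410,172),(393,347)],.12).round(4).tolist())
print('front',fray([(264,160),(267,346)],[.126,.126]).round(4).tolist())
print('hinge end',fray([(571,183)],.172).round(4).tolist())"
```

```text
light [[0.5226, -0.0295, 0.135]]
inner [[0.5714, 0.0361, 0.12], [0.5668, -0.1025, 0.12]]
front [[0.4737, 0.0458, 0.126], [0.4669, -0.0953, 0.126]]
hinge end [[0.6672, 0.0397, 0.172]]
```

```bash
sed -i 's/O=np.array(\[.566,-.036\])/O=np.array([.5675,-.035])/' h.py; python3 -c "
from h import *
plan(-.0575,-.001,.18,4)"
```

```text
target [ 0.51   -0.0333  0.18  ] yaw/row 0.42
[16.3, -5.9, 0.6]
[16.3, -5.9, 0.6]
[16.3, -5.9, 0.7]
[16.3, -5.9, 0.7]
```

arm_command([
  [16,-6,0.6],
  [16,-6,0.6],
  [16,-6,0.7],
  [16,-6,0.7],
  [0,0,0],
], yaw=[0.4,0.4,0.4,0.4,0], gripper=[0.92,0.92,0.92,0.92,0.92])

```text
clock: 1.82
tool_pos: [0.5113, -0.0284, 0.1786]
orientation: [1.984, 1.556, 1.95]
contact_force: [-0.3, 0.5, -0.5]
finger_gap: 0.0788
```

```bash
python3 -c "
from h import *
cv2.imwrite('pics/w2.png',manip.capture('wrist')[:,:,::-1])
plan(-.0575,-.001,.147,3);print(manip.sense()['tool_pos'])"
```

```text
target [ 0.51   -0.0333  0.147 ] yaw/row 0.24
[11.0, -1.9, -0.6]
[11.0, -1.9, -0.6]
[11.0, -1.9, -0.5]
[ 0.51200821 -0.02817576  0.18003745]
```

View pics/w2.png

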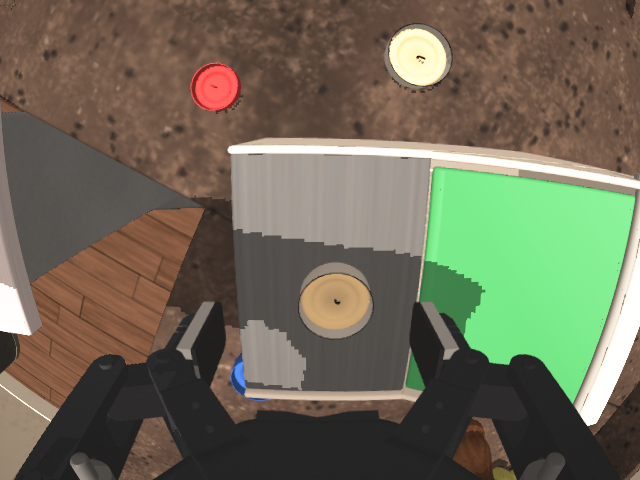

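The light's top centre is now at (337,301) between the fingers. The inner edge runs (431,165)–(406,388), and the front edge (232,150)–(245,392).

```bash
python3 -c "
from h import *
l=fray([(337,301)],.135)[0];i=fray([(431,165),(406,388)],[.12,.12]);f=fray([(232,152),(245,392)],[.126,.126])
print(l.round(4),i.round(4).tolist(),f.round(4).tolist())
# finger tip points at guessed tip heights
for z in(.15,.158,.165): print(z,fray([(413,304),(437,303),(459,348),(219,303),(190,303)],z).round(4)[:,:2].tolist())
s=manip.sense();print(s['tool_pos'])"
```

```text
[ 0.5213 -0.0359  0.135 ] [[0.5709, 0.0294, 0.12], [0.5655, -0.1094, 0.12]] [[0.473, 0.0391, 0.126], [0.4642, -0.1036, 0.126]]
0.15 [[0.5564, -0.0318], [0.5684, -0.0321], [0.5836, -0.0596], [0.4655, -0.0283], [0.4507, -0.0284]]
0.158 [[0.5543, -0.0275], [0.5656, -0.0278], [0.58, -0.0539], [0.4681, -0.0242], [0.4541, -0.0243]]
0.165 [[0.5523, -0.0238], [0.5631, -0.0241], [0.5769, -0.0489], [0.4703, -0.0207], [0.4571, -0.0208]]
[ 0.51200821 -0.02817576  0.18003745]
```

```bash
sed -i 's/O=np.array(\[.5675,-.035\])/O=np.array([.568,-.038])/' h.py; python3 -c "
from h import *
plan(-.059,.001,.148,4)"
```

```text
target [ 0.5091 -0.0342  0.148 ] yaw/row 0.18
[8.0, -1.6, -0.6]
[8.0, -1.6, -0.6]
[8.0, -1.6, -0.6]
[8.0, -1.7, -0.6]
```

arm_command([
  [2,-4,-1.5],
  [8,-3,-1],
  [9,0,-0.5],
  [9,0,0],
  [0,0,0],
], yaw=[0.2,0.2,0.2,0.1,0], gripper=[0.92,0.92,0.92,0.92,0.92])

```text
clock: 2.28
tool_pos: [0.5101, -0.0359, 0.1531]
orientation: [1.454, 1.558, 1.406]
contact_force: [-1.0, 0.6, 0.5]
finger_gap: 0.0783
```

```bash
python3 -c "
from h import *
s=manip.sense();print(s['tool_pos'],s['contact_force'])
plan(-.059,.001,.147,1)
cv2.imwrite('pics/w3.png',np.vstack([manip.capture('wrist')[100:400,:,::-1],manip.capture('scene')[150:300,:,::-1][:, :, :]]))"
```

```text
[ 0.51014225 -0.03592735  0.15307276] [-0.97820768  0.61577223  0.49656184]
target [ 0.5091 -0.0342  0.147 ] yaw/row -0.09
[6.1, 1.6, -1.1]
```

View pics/w3.png

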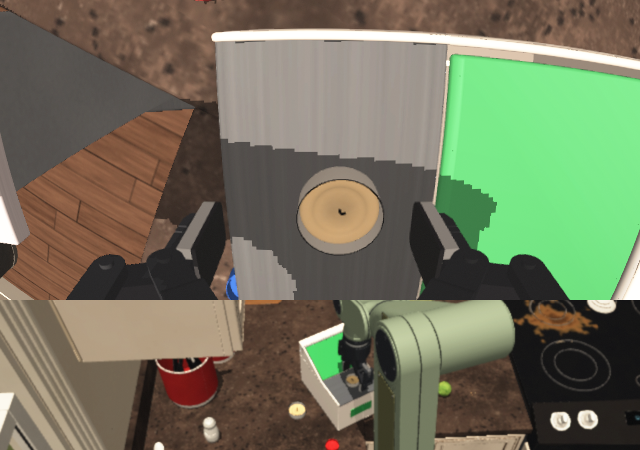

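The light sits clear between the fingers, and the front finger is at the inner edge. Next I'll go down gently.

arm_command([
  [4,0.5,-1],
  [2,0.5,0],
  [0,0,0],
], yaw=[0,0,0], gripper=[0.92,0.92,0.92])

```text
clock: 2.63
tool_pos: [0.5111, -0.0348, 0.1491]
orientation: [1.099, 1.557, 1.051]
contact_force: [0.3, -0.1, -0.9]
finger_gap: 0.0786
```

arm_command([
  [1,0,6],
  [0.5,0,6],
  [0,0,6],
  [0,0,6],
  [0,0,4],
], yaw=[0,0,0,0,0], gripper=[0.92,0.92,0.92,0.92,0.92])

```text
clock: 3.05
tool_pos: [0.5421, -0.0361, 0.1482]
orientation: [0.99, 1.557, 0.942]
contact_force: [0.1, 0.4, -0.8]
finger_gap: 0.0787
```

```bash
python3 -c "
from h import *
s=manip.sense();print(s['tool_pos'],s['contact_force'])
plan(-.02,.001,.147,1)
cv2.imwrite('pics/w4.png',manip.capture('wrist')[80:440,:,::-1])"
```

```text
[ 0.54206056 -0.03606523  0.14824187] [ 0.05823706  0.38619376 -0.8418286 ]
target [ 0.5481 -0.0361  0.147 ] yaw/row -0.03
[1.3, 0.3, 6.0]
```

View pics/w4.png

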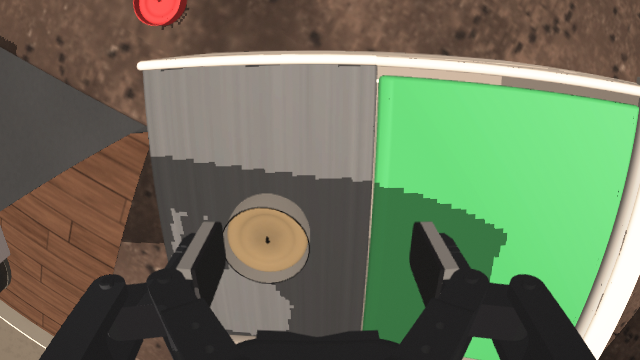

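The flap hasn't moved (free edge still at the ledge, no force), so the open fingertips are higher than 22 mm ahead would put them. I'll back off, go lower, and feel for contact.

arm_command([
  [0,0,-8],
  [0,0,-8],
  [0,0,-8],
  [0,0,-7],
  [0,0,0],
], yaw=[0,0,0,0,0], gripper=[0.92,0.92,0.92,0.92,0.92])

```text
clock: 3.52
tool_pos: [0.5083, -0.0344, 0.1475]
orientation: [1.074, 1.557, 1.027]
contact_force: [0.8, -0.1, -0.4]
finger_gap: 0.0785
```

arm_command([
  [4,0,0],
  [4,0,0],
  [3,0,0],
  [0,0,0],
], yaw=[0,0,0,0], gripper=[0.92,0.92,0.92,0.92])

```text
clock: 3.85
tool_pos: [0.5072, -0.0342, 0.1359]
orientation: [1.002, 1.557, 0.955]
contact_force: [0.1, 0.2, 0.1]
finger_gap: 0.0787
```

arm_command([
  [2,0,0],
  [1,0,0],
  [0,0,0],
], yaw=[0,0,0], gripper=[0.92,0.92,0.92])

```text
clock: 4.1
tool_pos: [0.5075, -0.0342, 0.132]
orientation: [1.038, 1.557, 0.99]
contact_force: [0.0, 0.4, 0.3]
finger_gap: 0.0785
```

arm_command([
  [-1,0,6],
  [0,0,6],
  [0,0,6],
  [0,0,6],
  [0,0,6],
], yaw=[0,0,0,0,0], gripper=[0.92,0.92,0.92,0.92,0.92])

```text
clock: 4.52
tool_pos: [0.5221, -0.0348, 0.1329]
orientation: [2.86, 1.528, 2.815]
contact_force: [-25.2, -0.1, 24.6]
finger_gap: 0.0785
```

```bash
python3 -c "
from h import *
s=manip.sense();print(s['tool_pos'],s['contact_force'])
plan(-.02,.001,.133,1)
cv2.imwrite('pics/w5.png',manip.capture('wrist')[80:440,:,::-1])"
```

```text
[ 0.52212991 -0.03476132  0.13289946] [-25.22460675  -0.0875677   24.56618919]
target [ 0.5481 -0.0361  0.133 ] yaw/row 0.13
[-1.2, -0.1, 25.9]
```

View pics/w5.png

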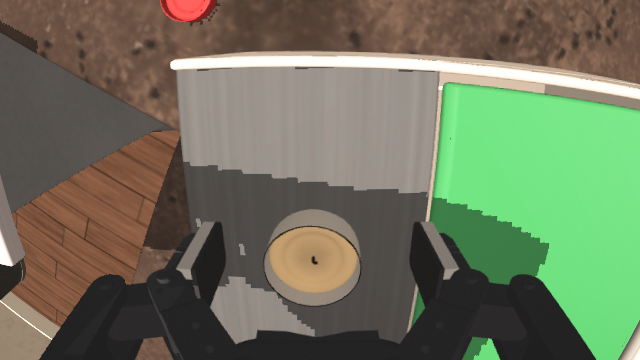

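Force of about 25 N with the flap still shut: the fingertip is jamming on the flap's end face rather than riding on its top. I'll back off and raise a few mm so the tip bears on the slope.

arm_command([
  [0,0,-6],
  [-2,0,-6],
  [-3,0,-3],
  [0,0,0],
], yaw=[0,0,0,0], gripper=[0.92,0.92,0.92,0.92])

```text
clock: 4.9
tool_pos: [0.5084, -0.0345, 0.1407]
orientation: [2.873, 1.528, 2.828]
contact_force: [0.3, -0.0, -0.5]
finger_gap: 0.0786
```

arm_command([
  [0,0,6],
  [-0.3,0,6],
  [-0.3,0,6],
  [-0.3,0,6],
  [0,0,0],
], yaw=[0,0,0,0,0], gripper=[0.92,0.92,0.92,0.92,0.92])

```text
clock: 5.32
tool_pos: [0.5373, -0.036, 0.1411]
orientation: [2.851, 1.532, 2.806]
contact_force: [-0.5, 0.1, 0.2]
finger_gap: 0.0784
```

arm_command([
  [3,0,0],
  [3,0,0],
  [2,0,0],
  [0,0,0],
], yaw=[0,0,0,0], gripper=[0.92,0.92,0.92,0.92])

```text
clock: 5.65
tool_pos: [0.5382, -0.036, 0.132]
orientation: [2.848, 1.533, 2.803]
contact_force: [-0.2, -0.5, -0.1]
finger_gap: 0.079
```

```bash
python3 -c "
from h import *
s=manip.sense();print(s['tool_pos'],s['contact_force'])
cv2.imwrite('pics/w6.png',manip.capture('wrist')[80:440,:,::-1])"
```

```text
[ 0.53819379 -0.03596858  0.13198   ] [-0.20883513 -0.52418944 -0.11196152]
```

View pics/w6.png

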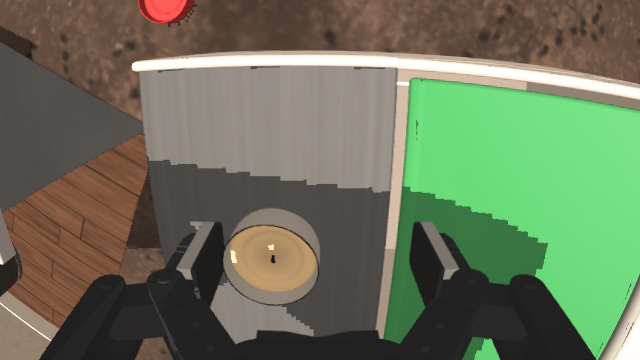

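The flap has started to open: a gap shows along the ledge at (403,85)–(385,330). The light stands just in front of the rear finger. Next I'll push forward.

arm_command([
  [-0.2,0,6],
  [-0.3,0,6],
  [-0.3,0,6],
  [-0.3,0,6],
  [0,0,0],
], yaw=[0,0,0,0,0], gripper=[0.92,0.92,0.92,0.92,0.92])

```text
clock: 6.12
tool_pos: [0.5626, -0.0369, 0.1316]
orientation: [2.864, 1.529, 2.819]
contact_force: [0.2, 0.2, 0.8]
finger_gap: 0.0785
```

```bash
python3 -c "
from h import *
s=manip.sense();print(s['tool_pos'],s['contact_force'])
cv2.imwrite('pics/w7.png',manip.capture('wrist')[80:440,:,::-1])"
```

```text
[ 0.56260923 -0.03687958  0.13164528] [0.20423557 0.24656685 0.83405611]
```

View pics/w7.png

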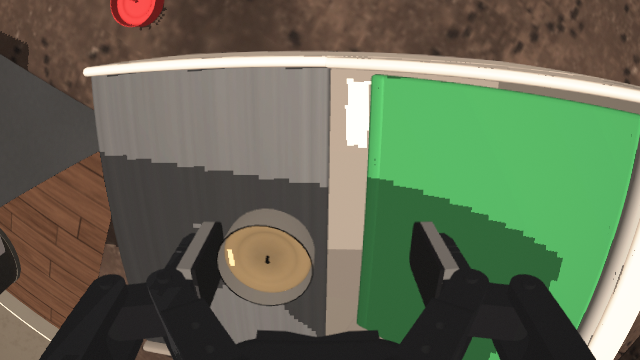

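The flap is well open and the light is being pushed along by the rear finger. I'll continue.

arm_command([
  [-0.4,0,6],
  [-0.4,0,6],
  [-0.4,0,6],
  [-0.4,0,6],
  [-0.3,0,5],
], yaw=[0,0,0,0,0], gripper=[0.92,0.92,0.92,0.92,0.92])

```text
clock: 6.58
tool_pos: [0.5902, -0.0378, 0.1311]
orientation: [2.901, 1.52, 2.856]
contact_force: [-24.0, 1.5, 13.5]
finger_gap: 0.0788
```

arm_command([
  [-0.4,0,5],
  [-0.2,0,4],
  [0,0,0],
  [0,0,0],
], yaw=[0,0,0,0], gripper=[0.92,0.92,0.92,0.92])

```text
clock: 6.92
tool_pos: [0.5881, -0.0372, 0.1318]
orientation: [2.986, 1.486, 2.942]
contact_force: [-1.6, 0.9, -0.0]
finger_gap: 0.0785
```

```bash
python3 -c "
from h import *
s=manip.sense();print(s['tool_pos'],s['contact_force'])
cv2.imwrite('pics/w8.png',manip.capture('wrist')[80:440,:,::-1])"
```

```text
[ 0.58808583 -0.03715912  0.13181525] [-1.64828551e+00  8.97862892e-01 -7.13410855e-04]
```

View pics/w8.png

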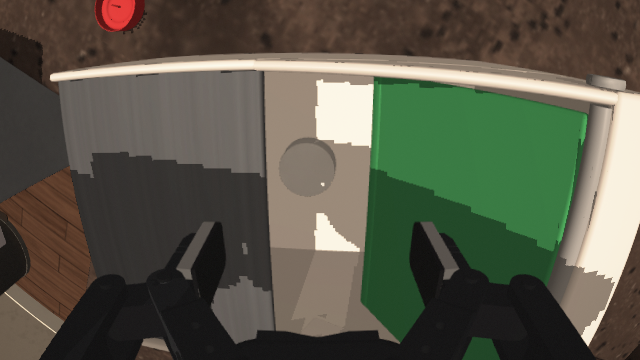

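The light is now inside: its grey underside is on the floor at (307,167), with the flap still held open. I'll hold two rows to be sure of the step, then withdraw back and up.

arm_command([
  [0,0,0],
  [0,0,0],
  [-5,0,-6],
  [-6,0,-6],
  [-6,0,-6],
], yaw=[0,0,0,0,0], gripper=[0.92,0.92,0.92,0.92,0.92])

```text
clock: 7.38
tool_pos: [0.5716, -0.0365, 0.1495]
orientation: [2.978, 1.486, 2.934]
contact_force: [-0.0, 0.8, 0.8]
finger_gap: 0.0785
```

arm_command([
  [-10,0,-5],
  [-15,0,-5],
  [-20,0,-5],
  [-20,0,-5],
  [-20,0,-5],
], yaw=[0,0,0,0,0], gripper=[0.92,0.92,0.92,0.92,0.92])

```text
clock: 7.8
tool_pos: [0.5509, -0.0366, 0.241]
orientation: [2.971, 1.488, 2.926]
contact_force: [0.5, 0.2, 0.7]
finger_gap: 0.0782
```

arm_command([
  [-10,0,-10],
  [-5,0,0],
  [0,0,0],
  [0,0,0],
  [0,0,0],
], yaw=[0,0,0,0,0], gripper=[0.92,0.92,0.92,0.92,0.92])

```text
clock: 8.22
tool_pos: [0.5464, -0.0375, 0.269]
orientation: [2.966, 1.511, 2.921]
contact_force: [0.2, 0.0, -0.1]
finger_gap: 0.0784
```

```bash
python3 -c "
from h import *
s=manip.sense();print(s['tool_pos'],s['contact_force'],s['clock'])
w=manip.capture('wrist')[:,:,::-1];t=manip.capture('top')[100:300,:,::-1]
cv2.imwrite('pics/w9.png',np.vstack([w[40:420],t]))"
```

```text
[ 0.54635354 -0.03750012  0.26902131] [ 0.19435901  0.030576   -0.09152441] 8.2167
```

View pics/w9.png

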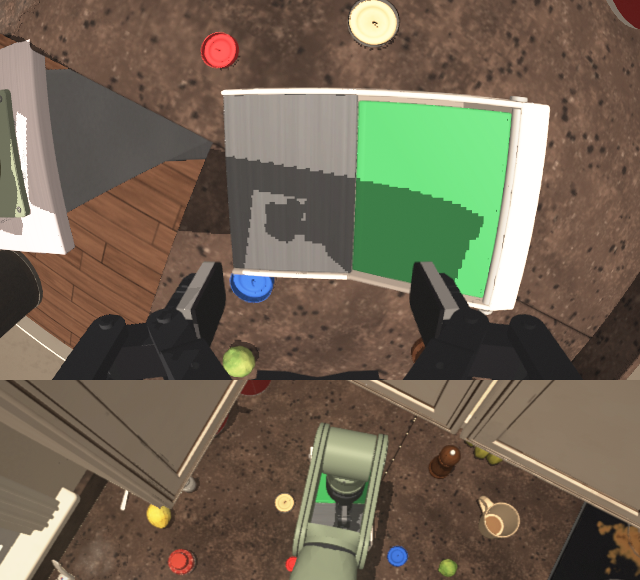

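The flap is shut flush with the ledge, the ledge is empty, the bystanders stand where they did, and the hand is clear. Handing in.

```bash
python3 -c "
from plant import manip
print(manip.job_done())"
```

```text
the job is handed in; nothing more can be done
None
```

The tea light is in the caddy, the flap has closed behind it, and I handed the job in at about 8.2 s of the 38 s. With the jaw lined up along the caddy, the front finger held the flap open while the rear finger pushed the light over the inner edge. It was never lifted.

**Last checks:**
- With the flap still held open, the light was seen lying upside down on the caddy floor.
- After I withdrew, the ledge was empty, the flap looked flush and the wrist force was near zero.
- The bystanders I could see were where they started. The last picture was partly covered by the arm, and I compared positions by eye.
- The hand-in gave no verdict. I did not read the flap angle and judged both steps from the pictures.

**What went wrong on the way:**
- **Fingertips too high:** open, they sat about 12 mm higher than I had assumed, so the first approach passed over the flap without touching it.
- **Flap jam:** the next try, lower down, jammed with about 25 N in x and 25 N in z, probably on the flap's end face. I backed off and came in higher.
- **Contact at the end of the push:** about 24 N in x showed up, probably a gripper part against the hinge strip. It stayed below the 40 N limit in both readings, but I only saw the force at the end of each move.
- **Tool tilt:** these contacts left the tool tilted by up to about 5°, which did no harm.

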